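# Lock the reel clamp in the T-slot rail

### The arm

A 6-joint arm with a two-finger parallel gripper is mounted at the origin on the work surface. World frame = base frame: x ahead of the robot, y to its left, z up, the work surface at z = 0. Lengths are in m, angles in rad, forces in N, time in s.
With the tool pointing down it reaches from about 0.25 to 0.775 m from the base axis. Payload 4 kg.
Tool frame: the origin (TCP) lies where the fingers leave the gripper's body, on its centre line; the fingertips stand 97 mm ahead of it and the grasp point (between the pads) lies 78 mm ahead of it; z points along the fingers, x is the direction in which the jaws open and shut, and the axes are right-handed (so a half turn about z gives the same grasp; the last joint's range is limited). The gripper opens to 94 mm and grips with 3 to 60 N. Pads are 16 mm wide; open, the fingers measure 119 mm over their backs; the gripper's body (75 mm by 177 mm) begins 78 mm behind the grasp point.
Start: joints at [-1.447, 0.087, 1.371, -0, 1.684, -0.103], TCP at [0.124, -0.536, 0.303] pointing down, gripper open.
Joint ranges: [-3.1, 3.1], [-0.76, 2.03], [0.27, 2.55], [-1.08, 4.22], [0.17, 2.65], [-2.57, 2.57]. Speed limits (rad/s): [2.79, 2.79, 3.14, 3.14, 3.14, 3.14].

### API

Orientations are given as [roll, pitch, yaw] about the fixed x, y, z axes, in that order (R = Rz(yaw) Ry(pitch) Rx(roll)).
In Python, from bench import * gives the robot as it stands.
- The arm moves only by the tool jog_arm, never from a script. Its argument "moves" is a list of rows, each a list of 7 numbers: the turn, a rotation vector about the world's x, y, z in rad, then the shift along the world's x, y, z in mm, then the finger opening in mm, from 0 to 94. In form: [[rx, ry, rz, tx, ty, tz, fingers], ...]. A call has 1 to 12 rows; each row shifts and turns the commanded pose from where the row before left it; what a row does not reach is not made up. A row lasts 1/8 s, in which the tool goes at most 62.5 mm and 10.7 degrees, less where a joint would pass 70% of its speed; a pose out of reach is approached as far as the arm can. A call is refused whole if a number of a shift passes 62.5 or a number of a turn 0.188, either way. A call with a gripper value outside its range is refused whole. The fingers move at their own pace and stop on an object; the grip force is fixed at half the most. Time passes only in rows, so rows that do not move let the fingers close. It gives the time, the measured TCP pose, the force and the opening at its end, in the units of the state.
- get_obs(): the state, without advancing time (a new reading comes with each control period).
- snapshot(name): name is "scene" or "top" or "wrist"; returns the picture (400x640x3 uint8, red, green, blue); there is no depth.
- get_calibration(name): a dict with "camera_matrix" (3x3 intrinsics, pixels), "k1" (the pictures are not rectified: a ray, as slopes to the right and down, at radius r is drawn at 1 + k1 r^2 times it, then the intrinsics apply), "R" (3x3) and "t" (3): a world point X has camera coordinates R X + t. Camera axes: x right, y down, z forward; pixel columns grow to the right and rows downward; lengths in m; the calibration is good to about 2 mm. A picture is of the moment at which its call begins: read the wrist's pose just before it. get_calibration takes no time and is no camera call; for the wrist camera it gives the pose at the moment of the call.
- close_job(): hands the job in, once; it reports no verdict.
Trained networks look in the newest picture that a camera, given by its name, has taken for a name from the list of things; names that differ only in an ending like _2 or _b are one class to them, and where a whole thing is asked for, a point or a joint stands for the part that bears it (a point fixed in the world has none). Each returns a list of dicts, best first, with "conf" (0 to 1); they miss things now and then, are a little off and sometimes report something else, mostly with a low value. They report only what shows in the picture. A call takes as long as a camera call. They do not tell look-alikes from the thing itself.
- look_for(label, camera): "bbox" ([left, top, right, bottom] in pixels, round what is visible of it).
The state is a dict: "time": time; "joint_positions": joint angles; "qvel": joint speeds; "joint_torque": joint torques, N m; "tool_pos": TCP position; "ee_rot": TCP orientation; "wrist_force": force on the tool from outside, world axes, zero at the start; "wrist_torque": the same for the moment, N m; "width": finger opening in m.
Only numpy, scipy, OpenCV 4.12 (cv2) and the standard library are available. Lean on these libraries where they do the work, as an engineer would, in place of code of your own. Each camera call takes 0.05 s, during which the arm holds its last target.

### The job

Take the reel clamp from its wooden parking block and drop its T-bolt head lengthwise into the wide mouth of the T-slot rail, at the end away from the stop. Slide it gently along the slot until it pushes the stop's sprung plunger in by about half of its stroke, then press the clamp down against its sprung foot, turn it a quarter turn so that the head locks under the slot's lips, and let go: it must stay locked upright in the slot with the plunger still pressing on it. Do not shove hard on the rail or the stop, and leave the other things alone.

Things in the scene. Friction and masses are not known exactly. Their poses are not given: they have to be found in the camera images.
- clamp_grip (a point): Centre of the reel clamp's black wing handle, a bar 56 mm long (own x), 14 mm thick (own y), 30 mm tall; pinch it across its thickness. Own z up. Clamp about 0.22 kg, all on one upright axis. Below this point: handle underside 15 mm, round hub (40 mm diameter) 23 to 37, relaxed foot's underside 50, T-bolt head 54 to 61. At the start it stands in the parking block, foot on the block.
- clamp_head (a point): Centre of the underside of the clamp's steel T-bolt head, 61 mm below clamp_grip. Head 30 mm long (own x, as the handle), 10 mm wide, 7 mm tall, on a stem of 8.4 mm diameter.
- clamp_foot (a point): Centre of the underside of the clamp's sprung rubber foot, a disc of 38 mm diameter, 6 mm thick, around the stem; relaxed it is 11 mm above the head's underside. It can be pushed up the stem by 6 mm: the spring starts at 3 N and adds 2.5 N per mm, then it is solid.
- rail: Fixed aluminium T-slot rail 300 mm long (own x), 60 wide (own y), 22 high; origin under its centre, on the table. The slot runs along own x on the centre line, stop at the +x end: 16 mm wide (mouth) from x = -150 to -70 mm, narrowing to 12 mm at x = -55, 12 mm from there on. Lips 6 mm thick, their tops are the rail's top; under them a channel 36 mm wide, 12 mm deep.
- slot_mouth (a point): Middle of the slot's wide mouth, on the centre line, level with the rail's top (22 mm above the table); x along the slot towards the stop. With the head in the slot and the foot just resting on the rail, clamp_grip is 50 mm above the rail's top.
- slot_run (a point): A point of the narrow slot on the centre line at rail x = 50 mm, level with the rail's top. The head can turn anywhere, either way, but only pressed down: foot just resting, its top is 2 mm too high to pass under the lips. Press 3 to 5 mm down (about 11 to 16 N), turn, let up: the spring draws the head up under the lips, clamp_grip then 48 mm above the rail's top.
- stop: Grey block 35 mm (along the rail) by 50 by 24 tall on the rail's top, its centre at rail x = 132.5 mm; origin under its centre, axes as the rail's. A rod from its face towards the mouth carries a sprung plunger, a rubber disc 14 mm across, centred 16 mm above the rail's top, that meets the clamp's hub. The plunger gives 12 mm: 1.2 N at first, 0.4 N more per mm, 6 N in all, then solid.
- stop_face (a point): Centre of the stop block's face towards the mouth, 16 mm above the rail's top, where the rod comes out; own axes as the rail's. How far the rod sticks out differs each time and is not measured: the relaxed plunger's face is somewhere 30 to 80 mm before this point (towards the mouth), and the clamp's axis is 20 mm before that at first touch. It must be felt for.
- stand: Fixed wooden parking block, 66 mm (own x) by 60 mm by 14 mm high, with a 34 by 14 mm pocket, 12 mm deep, in which the clamp's head stands, long side along own x; origin under its centre.
- spool: Bystander: blue plastic spool, 60 mm diameter, 48 mm tall; origin under its centre.
- jar: Bystander: frosted glass jar with a closed cap, 68 mm diameter, 85 mm tall; origin under its centre.
- hook_file: Bystander: steel hook file with a black handle, lying flat, about 190 mm long (own x), 14 mm high; origin under its middle.
- sinker: Bystander: dark cone-shaped sinker, 32 mm diameter, 32 mm tall; origin under its centre.
- tin: Bystander: flat round steel tin, 76 mm diameter, 32 mm tall; origin under its centre.
- whetstone: Bystander: grey whetstone, 110 by 35 by 18 mm; origin under its centre.
Things that resemble listed ones, but are neither listed nor needed, are in the scene too. What is meant by the part that bears clamp_grip is not orange or pink, and is the smaller of those in its own colour.

How it is judged:
On the way, in this order (a step that is already met when the one before it is completed fails the run):
1. the T-bolt head is down in the wide mouth of the slot, lengthwise (axis between 75 and 145 mm from the rail's centre on the mouth side, head at least 8 mm below the rail's top) (z of clamp_grip in the frame of rail below 0.075 m and x of clamp_grip in the frame of rail between -0.145 and -0.075 m and y of clamp_grip in the frame of rail between -0.005 and 0.005 m and angle between the x axis of clamp_grip and the x axis of rail, either way round below 0.3 rad), for 0.1 s.
2. the clamp, slid along the slot still lengthwise, pushes the plunger with more than 2.5 N (pushed in by 3 mm or more) (contact force between clamp and stop above 2.5 N and z of clamp_grip in the frame of rail below 0.076 m and y of clamp_grip in the frame of rail between -0.004 and 0.004 m and angle between the x axis of clamp_grip and the x axis of rail, either way round below 0.3 rad), for 0.2 s.
3. the clamp is pressed down and turned a quarter turn, so that its head lies across under the lips (angle between the x axis of clamp_grip and the y axis of rail, either way round below 0.25 rad and z of clamp_grip in the frame of rail below 0.073 m), for 0.1 s.
At the end, for the whole second after the job is handed in: The clamp stands upright (within 0.12 rad) in the slot at rest and released, its head across the slot (within 0.25 rad of square) under the lips (clamp_grip lower than 73 mm above the table), its axis within 5 mm of the slot's centre line, the plunger still pressing on it with more than 0.8 N (all of step 3 and z of clamp_grip in the frame of rail above 0.062 m and y of clamp_grip in the frame of rail between -0.005 and 0.005 m and angle between clamp_grip's own z axis and vertical below 0.12 rad and contact force between clamp and stop above 0.8 N and linear speed of clamp below 0.02 m/s); the robot touches nothing.
It fails at once if the clamp shoves the stop with more than 14 N (contact force between clamp and stop above 14 N).
It fails at once if the clamp is forced against the rail with more than 50 N (contact force between clamp and rail above 50 N).
It fails at once if a bystander is moved more than 20 mm (distance of any of spool, jar, hook_file, sinker, tin, whetstone from where it was at the start of the episode above 0.02 m).
It also fails if it takes over 61 s, if anything falls off the work surface, if the arm or the gripper's body presses on something with over 40 N, if the wrist force passes 120 N, or if a joint passes its speed limit or range.

## Working session

There is one attempt and no reset: what is moved stays moved. The work goes in short steps, Python scripts to look and compute and a tool call to move; the robot and the scene stay as the last step left them, time stands still between calls to the robot, and variables do not carry over. Pictures are saved under pics/ and viewed, and the job is handed in when it is done.

Besides the shell and the picture viewer there is one more tool, called after ">>>" as a command line: name --pt "numbers of a row" for each row, then --argument value for the rest. jog_arm: Moves the arm, as the interface text tells. Its arguments: {"type":"object","properties":{"moves":{"type":"array","items":{"type":"array","items":{"type":"number"}}}},"required":["moves"]}

```bash
ls; mkdir -p pics; python3 - <<'E'
from bench import *
import cv2
o=get_obs(); print({k:(v if not hasattr(v,'round') else v) for k,v in o.items()})
for c in ["scene","top","wrist"]:
    im=snapshot(c); cv2.imwrite(f"pics/{c}0.png",im[:,:,::-1])
    k=get_calibration(c); print(c,k)
    if c!="wrist":
        for l in ["clamp_grip","rail","stop","stand"]:
            print(l,[(r["bbox"],round(r["conf"],2)) for r in look_for(l,c)][:4])
E
```

```text
pics
{'time': 0.0, 'joint_positions': array([-1.44712172e+00,  8.79594148e-02,  1.37223638e+00, -6.42828512e-06,
        1.68361478e+00, -1.03093182e-01]), 'qvel': array([ 0.00094614, -0.00133445,  0.0009848 , -0.00018936,  0.00046433,
        0.0001873 ]), 'joint_torque': array([ 1.43266207e-03, -3.40182281e+01, -3.02425325e+01,  7.19417352e-02,
        3.30042851e-02, -1.82375152e-04]), 'tool_pos': array([ 0.12361191, -0.53558383,  0.30151061]), 'ee_rot': array([-3.14137076e+00,  2.20680632e-03, -1.34402901e+00]), 'wrist_force': array([0.6960029 , 0.40220943, 0.06150472]), 'wrist_torque': array([ 0.04463057, -0.03218093,  0.00764549]), 'width': 0.09396137954907417}
scene {'camera_matrix': array([[377.60532549,   0.        , 323.32233151],
       [  0.        , 377.60532549, 196.0983963 ],
       [  0.        ,   0.        ,   1.        ]]), 'k1': -0.010728282384088987, 'R': array([[ 0.80250376,  0.59654322,  0.0111312 ],
       [ 0.32201611, -0.41733776, -0.84978516],
       [-0.50228811,  0.68554021, -0.52701165]]), 't': array([-0.43548366, -0.13031986,  1.23251075])}
clamp_grip [
[... 735 characters left out ...]
, 0.95), ([279.7, 265.3, 313.2, 296.6], 0.85), ([374.3, 234.9, 396.1, 265.4], 0.75), ([397.9, 191.6, 421.4, 211.4], 0.7)]
rail [([276.1, 113.2, 345.8, 235.1], 0.98)]
stop [([319.7, 199.2, 339.4, 232.2], 0.89)]
stand [([372.8, 240.9, 398.7, 266.3], 0.6)]
wrist {'camera_matrix': array([[342.97362547,   0.        , 322.03955413],
       [  0.        , 342.97362547, 198.33919197],
       [  0.        ,   0.        ,   1.        ]]), 'k1': -0.06331742214702855, 'R': array([[ 2.23252977e-01, -9.74760239e-01, -7.65370620e-04],
       [-9.45808481e-01, -2.16811860e-01,  2.41741464e-01],
       [-2.35805909e-01, -5.32456074e-02, -9.70340393e-01]]), 't': array([-0.54936139, -0.02316976,  0.39067276])}
```

View pics/top0.png

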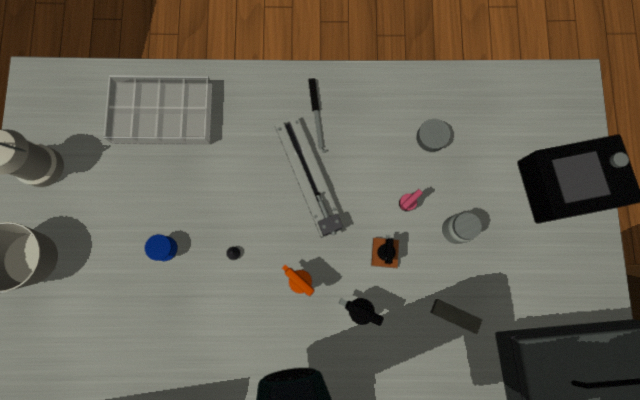

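View pics/scene0.png

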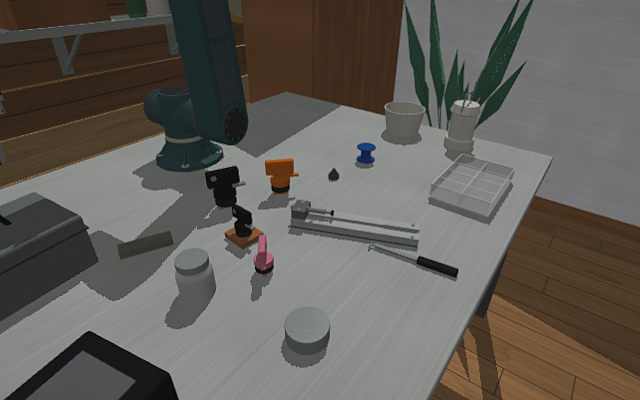

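Clamps in the top view: large black (362,311), orange (299,280), pink (410,201), small black standing in the wooden block (387,250). The last one fits, being neither orange nor pink and the smaller of the two black ones. I'll confirm it in an enlarged crop.

```bash
cat > h.py <<'E'
import numpy as np, cv2
from bench import *
def ray(c,px,k=None):
    k=k or get_calibration(c); K=k["camera_matrix"]
    d=np.array([(px[0]-K[0,2])/K[0,0],(px[1]-K[1,2])/K[1,1]]); u=d.copy()
    for _ in range(30): u=d/(1+k["k1"]*(u@u))
    R=k["R"]; return -R.T@k["t"], R.T@np.array([u[0],u[1],1])
def at(c,px,z,k=None):
    o,d=ray(c,px,k); return o+d*(z-o[2])/d[2]
def proj(c,X,k=None):
    k=k or get_calibration(c); K=k["camera_matrix"]
    p=k["R"]@np.array(X)+k["t"]; u=p[:2]/p[2]; u=u*(1+k["k1"]*(u@u)); return K[[0,1],[0,1]]*u+K[:2,2]
E
python3 - <<'E'
import cv2,numpy as np
a=cv2.imread("pics/top0.png"); b=cv2.imread("pics/scene0.png")
A=cv2.resize(a[225:335,335:435],(400,440),interpolation=2)
B=cv2.resize(b[155:265,200:300],(400,440),interpolation=2)
cv2.imwrite("pics/c1.png",np.hstack([A,B]))
cv2.imwrite("pics/c2.png",cv2.resize(a[105:245,265:355],(540,600),fx=6,fy=4,interpolation=2)) if 0 else cv2.imwrite("pics/c2.png",cv2.resize(a[105:245,265:355],(386,600),interpolation=2))
E
```

```text
(no output)
```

View pics/c1.png

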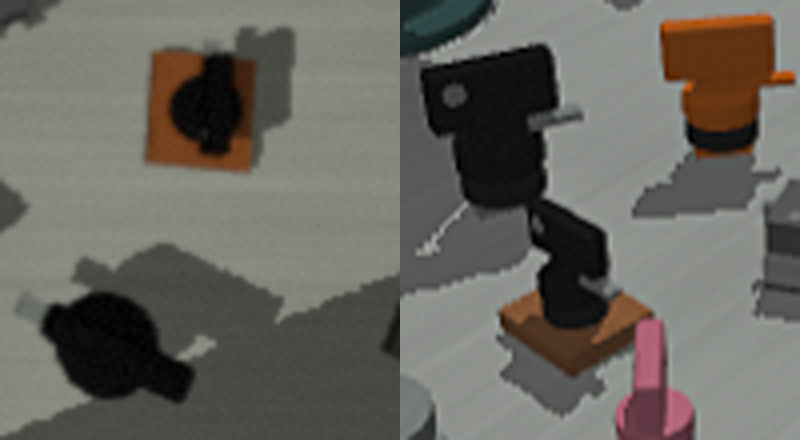

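View pics/c2.png

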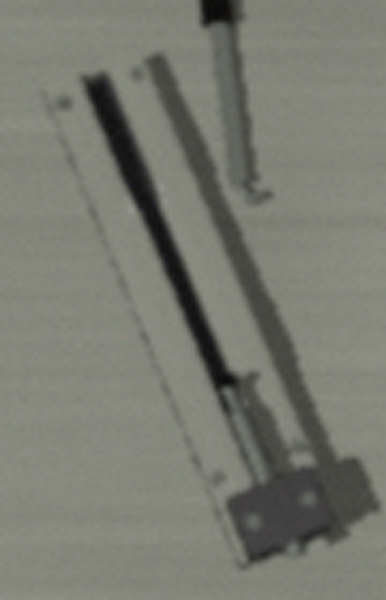

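The crop shows the small black clamp standing in the brown wooden block (top ≈ (387,250)). The black one at (362,311) is larger and stands on the table. Now coarse positions.

```bash
python3 - <<'E'
from h import *
s=600/140
def c(p): return (p[0]/s+265-.5+.5/s,p[1]/s+105-.5+.5/s)
for n,p,z in [("mouthL",(42,92),.022),("mouthR",(150,55),.022),("slotstart",(95,78),.022),("slotlow",(222,383),.022),("L end",(240,565),.022),("stop tl",(228,495),.046),("stop tr",(318,466),.046),("stop bl",(250,560),.046),("stop br",(333,527),.046),("plunger",(240,380),.038)]:
    print(n,at("top",c(p),z).round(4))
def d(p): return (p[0]/4+335-.5,p[1]/4+225-.5)
# stand corners, handle ends (top z = 14-? grip z= .014+.050=.064 ; handle top .079)
for n,p,z in [("st tl",(152,50),.014),("st tr",(257,58),.014),("st bl",(147,162),.014),("st br",(250,172),.014),("h top",(218,55),.079),("h bot",(214,152),.079)]:
    print(n,at("top",d(p),z).round(4))
for l in ["spool","jar","hook_file","sinker","tin","whetstone"]:
    for r in look_for(l,"top")[:2]:
        b=r["bbox"];print(l,round(r["conf"],2),b,at("top",((b[0]+b[2])/2,(b[1]+b[3])/2),.02).round(3))
E
```

```text
mouthL [0.761  0.0784 0.022 ]
mouthR [0.7837 0.0165 0.022 ]
slotstart [0.7696 0.048  0.022 ]
slotlow [ 0.5907 -0.0254  0.022 ]
L end [ 0.4888 -0.0354  0.022 ]
stop tl [ 0.5242 -0.0286  0.046 ]
stop tr [ 0.5402 -0.0773  0.046 ]
stop bl [ 0.4891 -0.0404  0.046 ]
stop br [ 0.507  -0.0851  0.046 ]
plunger [ 0.5892 -0.0352  0.038 ]
st tl [ 0.4885 -0.1587  0.014 ]
st tr [ 0.4839 -0.2208  0.014 ]
st bl [ 0.4228 -0.1542  0.014 ]
st br [ 0.4172 -0.2143  0.014 ]
h top [ 0.4796 -0.1861  0.079 ]
h bot [ 0.4264 -0.1822  0.079 ]
spool 0.7 [144.6, 235.0, 178.8, 258.0] [0.465 0.335 0.02 ]
spool 0.39 [273.4, 115.8, 345.2, 239.3] [ 0.632 -0.008  0.02 ]
jar 0.55 [441.7, 214.6, 482.8, 243.6] [ 0.507 -0.37   0.02 ]
hook_file 0.86 [308.2, 78.1, 322.2, 152.4] [ 0.79  -0.022  0.02 ]
sinker 0.53 [227.9, 246.3, 239.2, 260.5] [0.449 0.168 0.02 ]
tin 0.66 [318.7, 194.0, 345.9, 237.2] [ 0.539 -0.063  0.02 ]
tin 0.58 [416.2, 118.2, 449.9, 156.1] [ 0.734 -0.312  0.02 ]
whetstone 0.91 [429.3, 298.1, 483.0, 334.0] [ 0.309 -0.343  0.02 ]
```

>>> jog_arm --pt "0 0 -0.0375 35 44 0 94" --pt "0 0 -0.0375 35 44 0 94" --pt "0 0 -0.0375 35 44 0 94" --pt "0 0 -0.0375 35 44 0 94" --pt "0 0 -0.0375 35 44 0 94" --pt "0 0 -0.0375 35 44 0 94" --pt "0 0 -0.0375 35 44 0 94" --pt "0 0 -0.0375 35 44 0 94" --pt "0 0 0 0 0 0 94" --pt "0 0 0 0 0 0 94"

```text
time: 2.1
tool_pos: [0.4035, -0.1841, 0.3027]
ee_rot: [3.141, -0.001, -1.643]
wrist_force: [-0.9, -0.5, 0.5]
width: 0.0939
```

```bash
python3 - <<'E'
from h import *
k=get_calibration("wrist"); im=snapshot("wrist"); cv2.imwrite("pics/w1.png",im[:,:,::-1])
o=get_obs(); print(o["time"],o["tool_pos"],o["ee_rot"]); print((-k["R"].T@k["t"]).round(3))
for n,p in [("stand",(.453,-.187,.014)),("grip top",(.453,-.184,.079)),("mouth",(.733,.032,.022))]: print(n,proj("wrist",p,k).round(1))
E
```

```text
2.15 [ 0.40321378 -0.1846453   0.30272468] [ 3.14123956e+00 -6.65246612e-04 -1.64488173e+00]
[ 0.474 -0.189  0.384]
stand [322.  133.5]
grip top [318.6 138.1]
mouth [  75.3 -134.2]
```

View pics/w1.png

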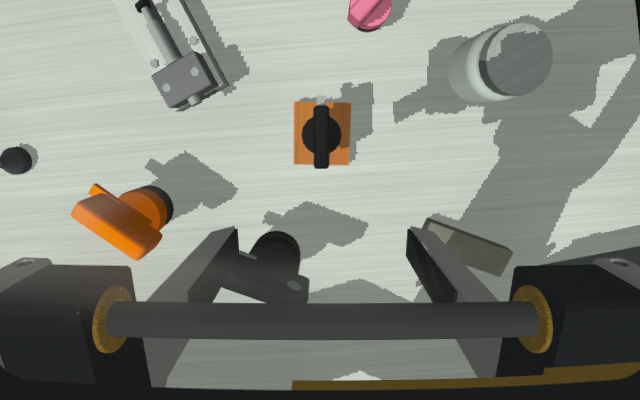

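```bash
python3 - <<'E'
from h import *
a=cv2.imread("pics/w1.png")
cv2.imwrite("pics/c3.png",cv2.resize(a[90:180,270:370],(800,720)[::1] if 0 else (660,594),interpolation=2))
for p,z in [((362,311),.08),((345,300),.08),((380,322),.08)]: print(at("top",p,z).round(3))
E
```

```text
[ 0.323 -0.123  0.08 ]
[ 0.346 -0.087  0.08 ]
[ 0.301 -0.161  0.08 ]
```

View pics/c3.png

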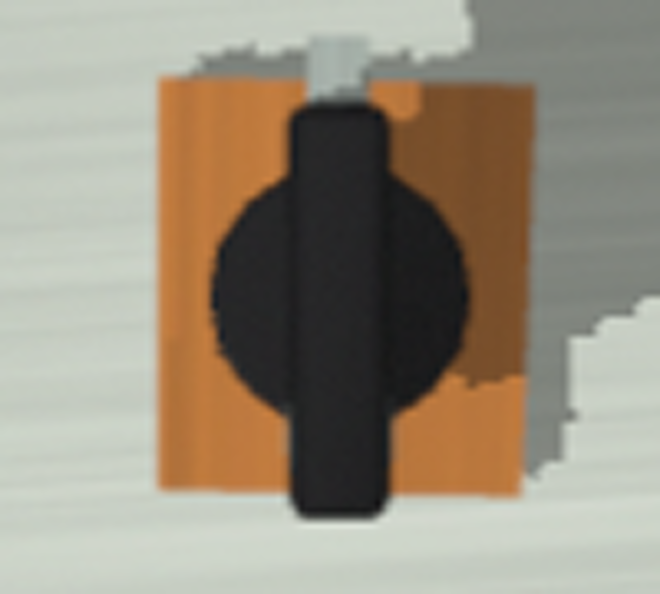

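```bash
python3 - <<'E'
from h import *
def d(p): return (p[0]/6.6+270-.42,p[1]/6.6+90-.42)
for n,p,z in [("far",(338.5,103),.079),("near",(339,518),.079),("hl",(289,300),.079),("hr",(388,300),.079),("s tl",(160,77),.014),("s tr",(535,87),.014),("s bl",(158,490),.014),("s br",(521,496),.014),("hubL",(212,295),.036),("hubR",(469,295),.036)]:
    print(n,at("wrist",d(p),z).round(4))
E
```

```text
far [ 0.4807 -0.1887  0.079 ]
near [ 0.426  -0.1846  0.079 ]
hl [ 0.4558 -0.1802  0.079 ]
hr [ 0.4548 -0.1933  0.079 ]
s tl [ 0.4883 -0.1607  0.014 ]
s tr [ 0.4823 -0.2198  0.014 ]
s bl [ 0.4227 -0.1542  0.014 ]
s br [ 0.4172 -0.2138  0.014 ]
hubL [ 0.4548 -0.1673  0.036 ]
hubR [ 0.4519 -0.2062  0.036 ]
```

>>> jog_arm --pt "0 0 -0.014 50 -2 0 94" --pt "0 0 0 0 0 -40 94" --pt "0 0 0 0 0 -40 94" --pt "0 0 0 0 0 -30 94" --pt "0 0 0 0 0 0 94" --pt "0 0 0 0 0 0 94"

```text
time: 2.9
tool_pos: [0.4538, -0.1873, 0.1942]
ee_rot: [-3.14, -0.001, -1.66]
wrist_force: [0.4, -0.5, 0.6]
width: 0.0941
```

```bash
python3 - <<'E'
from h import *
k=get_calibration("wrist"); im=snapshot("wrist"); cv2.imwrite("pics/w2.png",im[:,:,::-1])
for _ in range(1):
  o=get_obs(); print(o["time"],o["tool_pos"],o["ee_rot"]); 
  R=cv2.Rodrigues(np.array([0.,0,0]))[0]
for n,p in [("grip top",(.453,-.187,.079)),("far",(.4805,-.1891,.079)),("near",(.426,-.185,.079))]: print(n,proj("wrist",p,k).round(1))
E
```

```text
2.95 [ 0.45415164 -0.18714378  0.19472892] [-3.13847078e+00 -1.54611568e-03 -1.65946902e+00]
grip top [323.  234.9]
far [322.3 190.6]
near [323.7 275.5]
```

View pics/w2.png

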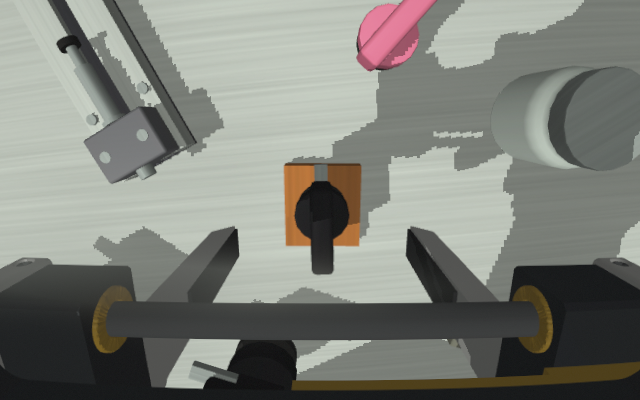

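>>> jog_arm --pt "0 0 0 -0.8 0 -30 94" --pt "0 0 0 0 0 -20.5 94" --pt "0 0 0 0 0 0 40" --pt "0 0 0 0 0 0 20" --pt "0 0 0 0 0 0 8" --pt "0 0 0 0 0 0 8" --pt "0 0 0 0 0 0 8" --pt "0 0 0 0 0 0 8"

```text
time: 3.95
tool_pos: [0.4529, -0.1859, 0.1423]
ee_rot: [-3.142, -0.0, -1.658]
wrist_force: [-0.0, -1.0, -0.4]
width: 0.0371
```

>>> jog_arm --pt "0 0 0 0 0 0 8" --pt "0 0 0 0 0 0 8" --pt "0 0 0 0 0 0 8" --pt "0 0 0 0 0 0 8" --pt "0 0 0 0 0 0 8"

```text
time: 4.58
tool_pos: [0.4528, -0.186, 0.1421]
ee_rot: [3.141, -0.0, -1.658]
wrist_force: [-1.3, -0.6, -0.5]
width: 0.0138
```

>>> jog_arm --pt "0 0 0 0 0 20 8" --pt "0 0 0 0 0 50 8" --pt "0 0 0 0 0 50 8" --pt "0 0 0.1 20 35 38 8" --pt "0 0 0.12 30 40 0 8" --pt "0 0 0.12 30 40 0 8" --pt "0 0 0.13 27 40 0 8" --pt "0 0 0 0 0 0 8" --pt "0 0 0 0 0 0 8"

```text
time: 5.7
tool_pos: [0.5595, -0.0311, 0.2995]
ee_rot: [3.14, 0.0, -1.188]
wrist_force: [0.5, -0.6, -1.6]
width: 0.0139
```

```bash
python3 - <<'E'
from h import *
k=get_calibration("wrist"); o=get_obs(); im=snapshot("wrist"); cv2.imwrite("pics/w3.png",im[:,:,::-1]); np.save("k3.npy",k,allow_pickle=True)
print(o["time"],o["tool_pos"],o["ee_rot"],o["width"],o["wrist_force"])
E
```

```text
5.7 [ 0.55950106 -0.03108041  0.29950649] [ 3.13976873e+00  2.17136318e-04 -1.18842750e+00] 0.013901890618517685 [ 0.47783238 -0.58613357 -1.59332766]
```

View pics/w3.png

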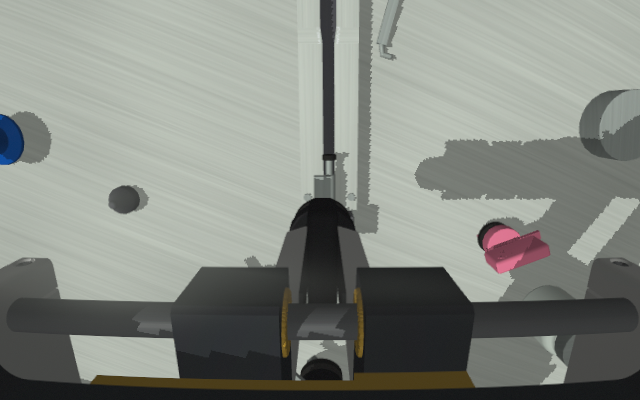

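```bash
python3 - <<'E'
from h import *
k=np.load("k3.npy",allow_pickle=True).item()
im=cv2.imread("pics/w3.png"); g=cv2.cvtColor(im,6).astype(float)
P=[]
for r in range(2,150,6):
    row=g[r,305:352]; m=np.where(row<70)[0]
    l,rr=305+m[0]-.5,305+m[-1]+.5
    # subpixel via threshold interpolation
    a=at("wrist",(l,r),.022,k);b=at("wrist",(rr,r),.022,k)
    P.append((a+b)[:2]/2); print(r,l,rr,round(np.linalg.norm(a-b)*1e3,1),P[-1].round(4))
E
python3 - <<'E'
import cv2
a=cv2.imread("pics/w3.png")
cv2.imwrite("pics/c4.png",cv2.resize(a[0:210,280:400],(342,600),interpolation=2))
E
```

```text
2 320.5 332.5 11.5 [0.7242 0.0308]
8 320.5 332.5 11.6 [0.7191 0.0287]
14 320.5 332.5 11.6 [0.7141 0.0267]
20 320.5 331.5 10.7 [0.7088 0.0251]
26 320.5 331.5 10.7 [0.7037 0.023 ]
32 321.5 333.5 11.7 [0.6991 0.0196]
38 321.5 333.5 11.7 [0.6939 0.0175]
44 322.5 333.5 10.8 [0.689 0.015]
50 322.5 333.5 10.8 [0.6837 0.0129]
56 322.5 333.5 10.9 [0.6785 0.0108]
62 322.5 333.5 10.9 [0.6733 0.0086]
68 322.5 333.5 10.9 [0.668  0.0065]
74 322.5 333.5 11.0 [0.6627 0.0044]
80 322.5 333.5 11.0 [0.6573 0.0022]
86 322.5 333.5 11.0 [0.652 0.   ]
92 323.5 333.5 10.1 [ 0.6467 -0.0026]
98 323.5 333.5 10.1 [ 0.6413 -0.0048]
104 323.5 333.5 10.1 [ 0.6358 -0.007 ]
110 323.5 333.5 10.2 [ 0.6303 -0.0093]
116 323.5 333.5 10.2 [ 0.6248 -0.0115]
122 323.5 333.5 10.3 [ 0.6192 -0.0138]
128 323.5 333.5 10.3 [ 0.6136 -0.016 ]
134 323.5 333.5 10.3 [ 0.6079 -0.0183]
140 323.5 333.5 10.4 [ 0.6022 -0.0206]
146 323.5 333.5 10.4 [ 0.5965 -0.023 ]
```

View pics/c4.png

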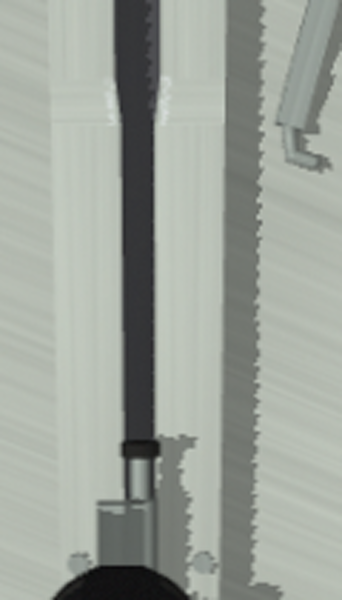

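```bash
python3 - <<'E'
from h import *
k=np.load("k3.npy",allow_pickle=True).item()
im=cv2.imread("pics/w3.png"); g=cv2.cvtColor(im,6).astype(float)
P=[];W=[];L=[];Rr=[]
for r in range(2,150,3):
    row=g[r]; c=327
    def edge(s):
        x=c
        while row[x]<140: x+=s
        a,b=row[x-s],row[x]; return x-s+s*(140-a)/(b-a)
    l,rr=edge(-1),edge(1)
    a=at("wrist",(l,r),.022,k);b=at("wrist",(rr,r),.022,k)
    P.append((a+b)[:2]/2);W.append(np.linalg.norm(a-b)*1e3);L.append(a[:2]);Rr.append(b[:2])
print(np.round(W,1))
P=np.array(P)
for S in (slice(0,None),slice(18,None),slice(0,8)):
    Q=P[S]; m=Q.mean(0); u,s,v=np.linalg.svd(Q-m); d=v[0]*np.sign(-v[0][0]); print("c",m.round(4),"dir",d.round(4),"ang",np.arctan2(-d[1],-d[0]).round(4),"res",(s[1]/len(Q)**.5*1e3).round(2), "y at x=.73",m[1]+(.73-m[0])*d[1]/d[0], "y at .58",m[1]+(.58-m[0])*d[1]/d[0])
# plunger face (front, crop y 440) & narrowing rows: end of taper crop ~122, start ~80
s=600/210
def c(p): return (p[0]/s+280-.35,p[1]/s-.35)
print("plg top front z.045",at("wrist",c((140,441)),.045,k).round(4),"taper",at("wrist",c((140,80)),.022,k).round(4),at("wrist",c((140,122)),.022,k).round(4))
print("rail edges",[at("wrist",c(p),.022,k).round(4) for p in [(50,200),(224,200),(59,480),(219,480)]])
E
```

```text
[15.9 15.9 16.  16.  16.  16.1 15.9 16.  15.9 15.1 14.6 13.8 13.2 12.4
 11.9 12.  12.  12.  12.  12.1 11.7 11.7 11.7 11.7 11.7 11.7 11.8 11.8
 12.  11.9 12.  11.9 12.  12.  12.  12.  12.1 12.1 12.  12.  12.1 12.1
 12.1 12.2 12.2 12.2 12.2 12.3 12.  12.1]
c [0.6605 0.0036] dir [-0.9249 -0.3802] ang 0.39 res 0.05 y at x=.73 0.0321299166994197 y at .58 -0.029528824649157993
c [ 0.6367 -0.0062] dir [-0.9251 -0.3798] ang 0.3896 res 0.05 y at x=.73 0.03208194558481013 y at .58 -0.02950667537400116
c [0.7157 0.0263] dir [-0.9253 -0.3793] ang 0.3891 res 0.02 y at x=.73 0.03213938003669005 y at .58 -0.02935518577020404
plg top front z.045 [ 0.5912 -0.0249  0.045 ] taper [0.7032 0.0201 0.022 ] [0.6906 0.015  0.022 ]
rail edges [array([0.6552, 0.0344, 0.022 ]), array([ 0.6777, -0.0218,  0.022 ]), array([ 0.5643, -0.0039,  0.022 ]), array([ 0.5863, -0.0588,  0.022 ])]
```

>>> jog_arm --pt "0 0 0.008 43 16 0 8" --pt "0 0 0 43 16 0 8" --pt "0 0 0 43 16 -20 8" --pt "0 0 0 42 15.5 -30 8" --pt "0 0 0 0 0 -40 8" --pt "0 0 0 0 0 -30 8" --pt "0 0 0 0 0 0 8" --pt "0 0 0 0 0 0 8"

```text
time: 6.75
tool_pos: [0.7313, 0.0314, 0.1822]
ee_rot: [-3.139, -0.001, -1.182]
wrist_force: [-0.8, 0.4, -2.1]
width: 0.0138
```

```bash
python3 - <<'E'
from h import *
k=get_calibration("wrist"); o=get_obs(); im=snapshot("wrist"); cv2.imwrite("pics/w4.png",im[:,:,::-1]); np.save("k4.npy",k,allow_pickle=True)
print(o["time"],o["tool_pos"],o["ee_rot"],o["width"],o["wrist_force"])
s=snapshot("scene"); t=snapshot("top")
A=cv2.resize(s[130:250,300:430],(433,400),interpolation=2); B=cv2.resize(t[80:240,260:400],(350,400),interpolation=2)
cv2.imwrite("pics/c5.png",np.hstack([A,B])[:,:,::-1])
E
```

```text
6.75 [0.73125461 0.03143995 0.18218515] [-3.13934898e+00 -1.19279382e-03 -1.18157495e+00] 0.013788667275027975 [-0.7904802   0.37047032 -2.13849848]
```

View pics/w4.png

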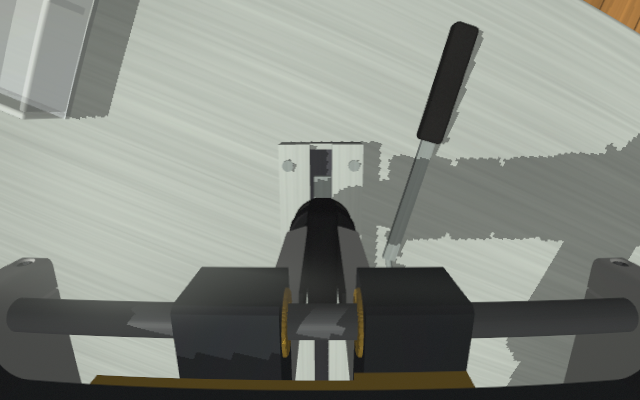

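View pics/c5.png

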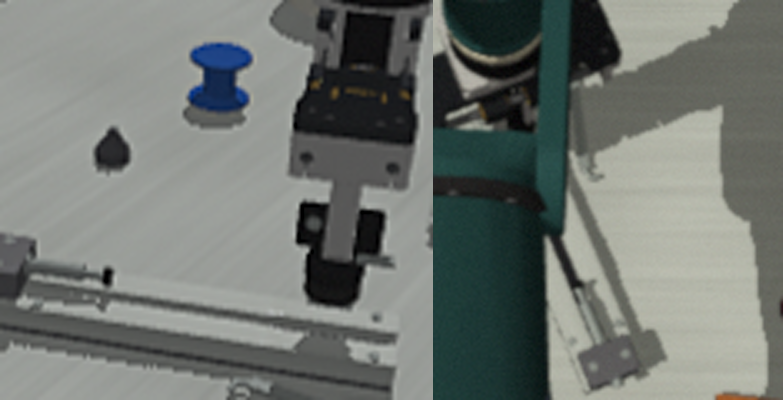

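>>> jog_arm --pt "0 0 0 -0.4 0.9 -8 8" --pt "0 0 0 0 0 -6 8" --pt "0 0 0 0 0 -5 8" --pt "0 0 0 0 0 0 8" --pt "0 0 0 0 0 0 8"

```text
time: 7.52
tool_pos: [0.7305, 0.0335, 0.1612]
ee_rot: [-3.142, -0.0, -1.18]
wrist_force: [0.2, 0.2, -1.9]
width: 0.0139
```

```bash
cat > st.py <<'E'
from h import *
o=get_obs(); p=o["tool_pos"]; d=np.array([-.925,-.3802]); n=np.array([.3802,-.925]); q=p[:2]-np.array([.638,-.006])
# n here = -rail y?  rail y = z cross d
ry=np.array([-d[1],d[0]])
f=o["wrist_force"]; print("t",o["time"],"rail x %.1f y %.1f gripz-rail %.1f"%(q@d*1e3,q@ry*1e3,(p[2]-.078)*1e3),"rot",o["ee_rot"].round(3),"F along %.1f lat %.1f z %.1f"%(f[:2]@d,f[:2]@ry,f[2]),"w",o["width"].round(4),"T",o["wrist_torque"].round(2))
E
python3 st.py; python3 st.py
```

```text
Traceback (most recent call last):
  File "st.py", line 5, in <module>
    f=o["wrist_force"]; print("t",o["time"],"rail x %.1f y %.1f gripz-rail %.1f"%(q@d*1e3,q@ry*1e3,(p[2]-.078)*1e3),"rot",o["ee_rot"].round(3),"F along %.1f lat %.1f z %.1f"%(f[:2]@d,f[:2]@ry,f[2]),"w",o["width"].round(4),"T",o["wrist_torque"].round(2))
                                                                                                                                                                                                          ^^^^^^^^^^^^^^^^
AttributeError: 'float' object has no attribute 'round'
Traceback (most recent call last):
  File "st.py", line 5, in <module>
    f=o["wrist_force"]; print("t",o["time"],"rail x %.1f y %.1f gripz-rail %.1f"%(q@d*1e3,q@ry*1e3,(p[2]-.078)*1e3),"rot",o["ee_rot"].round(3),"F along %.1f lat %.1f z %.1f"%(f[:2]@d,f[:2]@ry,f[2]),"w",o["width"].round(4),"T",o["wrist_torque"].round(2))
                                                                                                                                                                                                          ^^^^^^^^^^^^^^^^
AttributeError: 'float' object has no attribute 'round'
```

```bash
sed -i 's/o\["width"\].round(4)/round(o["width"],4)/' st.py; python3 st.py
```

```text
t 7.525 rail x -100.6 y -1.4 gripz-rail 83.2 rot [-3.142 -0.    -1.18 ] F along -0.3 lat -0.1 z -1.9 w 0.0139 T [ 0.01 -0.04 -0.01]
```

>>> jog_arm --pt "0 0 0 0 0 -4 8" --pt "0 0 0 0 0 -4 8" --pt "0 0 0 0 0 0 8"

```text
time: 7.9
tool_pos: [0.7301, 0.0335, 0.1524]
ee_rot: [3.14, 0.0, -1.18]
wrist_force: [0.3, 0.5, -2.2]
width: 0.0138
```

```bash
python3 st.py
```

```text
t 7.9 rail x -100.2 y -1.5 gripz-rail 74.4 rot [ 3.14  0.   -1.18] F along -0.5 lat -0.4 z -2.2 w 0.0138 T [-0.   -0.03  0.08]
```

>>> jog_arm --pt "0 0 0 0.25 -0.65 -1.2 8" --pt "0 0 0 0 0 0 8" --pt "0 0 0 0 0 0 8"

```text
time: 8.28
tool_pos: [0.7308, 0.0328, 0.1521]
ee_rot: [-3.141, -0.0, -1.18]
wrist_force: [0.6, 0.3, -1.9]
width: 0.0139
```

```bash
python3 st.py; python3 - <<'E'
from h import *
k=get_calibration("wrist"); im=snapshot("wrist"); cv2.imwrite("pics/w5.png",im[:,:,::-1]); np.save("k5.npy",k,allow_pickle=True)
s=snapshot("scene");cv2.imwrite("pics/c6.png",cv2.resize(s[140:250,290:430],(763,600),interpolation=2)[:,:,::-1])
E
python3 st.py
```

```text
t 8.275 rail x -100.6 y -0.6 gripz-rail 74.1 rot [-3.141 -0.    -1.18 ] F along -0.7 lat -0.0 z -1.9 w 0.0139 T [ 0.   -0.07 -0.03]
t 8.375 rail x -100.6 y -0.6 gripz-rail 74.1 rot [-3.141 -0.    -1.18 ] F along -0.0 lat -0.0 z -0.9 w 0.0134 T [ 0.01 -0.03  0.03]
```

View pics/w5.png

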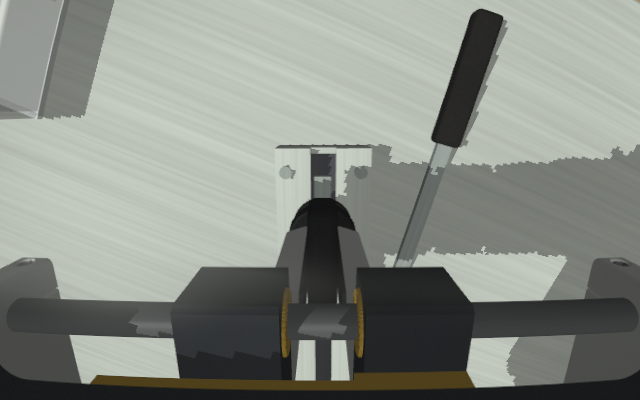

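View pics/c6.png

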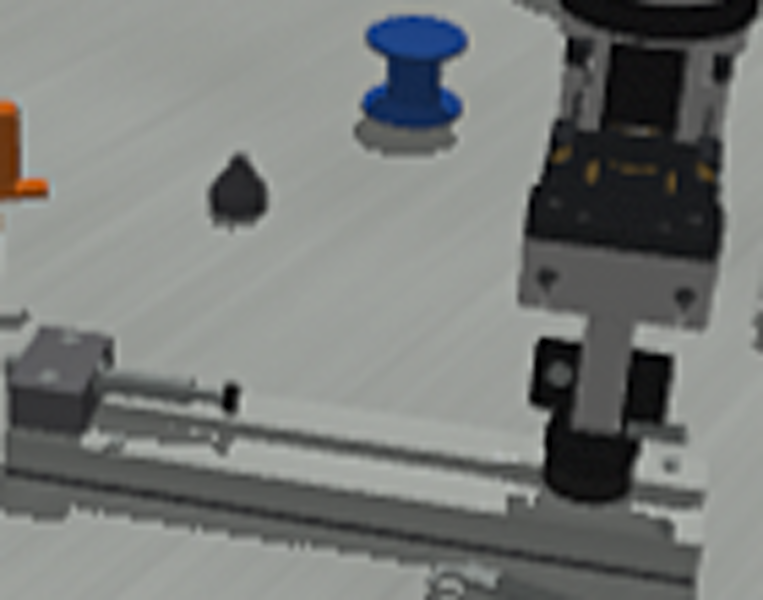

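>>> jog_arm --pt "0 0 0 0 0 -0.7 8" --pt "0 0 0 -7.4 -3.04 0 8" --pt "0 0 0 -7.4 -3.04 0 8" --pt "0 0 0 -5.55 -2.28 0 8" --pt "0 0 0 -5.55 -2.28 0 8" --pt "0 0 0 -5.55 -2.28 0 8" --pt "0 0 0 0 0 0 8"

```text
time: 9.25
tool_pos: [0.6989, 0.0197, 0.1514]
ee_rot: [-3.142, -0.0, -1.18]
wrist_force: [0.2, -0.3, -2.9]
width: 0.0138
```

```bash
python3 st.py
```

```text
t 9.25 rail x -66.1 y -0.6 gripz-rail 73.4 rot [-3.142 -0.    -1.18 ] F along -0.1 lat 0.4 z -2.9 w 0.0138 T [ 0.02 -0.02 -0.01]
```

>>> jog_arm --pt "0 0 0 -5.55 -2.28 0 8" --pt "0 0 0 -5.55 -2.28 0 8" --pt "0 0 0 -5.55 -2.28 0 8" --pt "0 0 0 -5.55 -2.28 0 8" --pt "0 0 0 0 0 0 8"

```text
time: 9.88
tool_pos: [0.6767, 0.0106, 0.1514]
ee_rot: [3.141, -0.0, -1.18]
wrist_force: [0.4, -1.0, -2.6]
width: 0.0137
```

```bash
python3 st.py
```

```text
t 9.875 rail x -42.1 y -0.6 gripz-rail 73.4 rot [ 3.141 -0.    -1.18 ] F along -0.0 lat 1.1 z -2.6 w 0.0137 T [-0.01  0.02  0.01]
```

>>> jog_arm --pt "0 0 0 -6.475 -2.66 0 8" --pt "0 0 0 -6.475 -2.66 0 8" --pt "0 0 0 -6.475 -2.66 0 8" --pt "0 0 0 -6.475 -2.66 0 8" --pt "0 0 0 -6.475 -2.66 0 8" --pt "0 0 0 -6.475 -2.66 0 8" --pt "0 0 0 -6.475 -2.66 0 8" --pt "0 0 0 -4.6 -1.9 0 8" --pt "0 0 0 0 0 0 8"

```text
time: 11.0
tool_pos: [0.6269, -0.0099, 0.1514]
ee_rot: [-3.142, -0.0, -1.18]
wrist_force: [-0.1, -0.2, -1.6]
width: 0.0137
```

```bash
python3 st.py;  python3 - <<'E'
from h import *
s=snapshot("scene");cv2.imwrite("pics/c7.png",cv2.resize(s[140:250,270:410],(763,600),interpolation=2)[:,:,::-1])
E
python3 st.py
```

```text
t 11.0 rail x 11.8 y -0.6 gripz-rail 73.4 rot [-3.142 -0.    -1.18 ] F along 0.2 lat 0.1 z -1.6 w 0.0137 T [-0.03  0.02  0.04]
t 11.05 rail x 11.5 y -0.6 gripz-rail 73.4 rot [-3.141 -0.    -1.18 ] F along -0.4 lat -0.7 z -1.6 w 0.0137 T [ 0.04  0.04 -0.02]
```

View pics/c7.png

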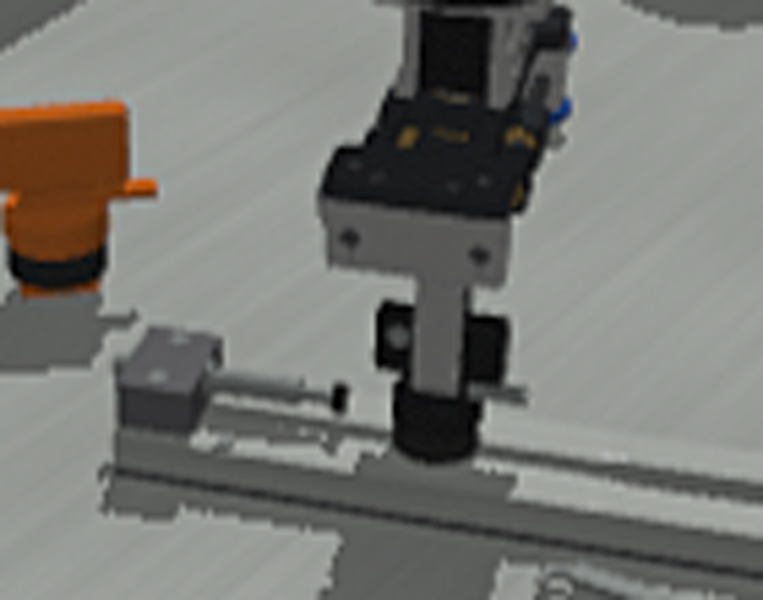

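>>> jog_arm --pt "0 0 0 -4.6 -1.9 0 8" --pt "0 0 0 -4.6 -1.9 0 8" --pt "0 0 0 -2.775 -1.14 0 8" --pt "0 0 0 0 0 0 8"

```text
time: 11.55
tool_pos: [0.615, -0.0148, 0.1513]
ee_rot: [-3.142, -0.0, -1.18]
wrist_force: [-0.2, -0.3, -2.3]
width: 0.0138
```

```bash
python3 st.py
```

```text
t 11.55 rail x 24.7 y -0.6 gripz-rail 73.3 rot [-3.142 -0.    -1.18 ] F along 0.4 lat 0.2 z -2.3 w 0.0138 T [0.   0.05 0.  ]
```

>>> jog_arm --pt "0 0 0 -1.85 -0.76 0 8" --pt "0 0 0 0 0 0 8"

```text
time: 11.8
tool_pos: [0.6133, -0.0155, 0.1513]
ee_rot: [3.142, -0.0, -1.18]
wrist_force: [0.1, -0.1, -1.5]
width: 0.0133
```

```bash
python3 st.py
```

```text
t 11.8 rail x 26.5 y -0.7 gripz-rail 73.3 rot [ 3.142 -0.    -1.18 ] F along -0.0 lat 0.2 z -1.5 w 0.0133 T [-0.02  0.02 -0.01]
```

>>> jog_arm --pt "0 0 0 -1.85 -0.76 0 8" --pt "0 0 0 0 0 0 8"

```text
time: 12.05
tool_pos: [0.6114, -0.0162, 0.1513]
ee_rot: [3.141, -0.0, -1.18]
wrist_force: [0.1, -0.2, -1.3]
width: 0.0139
```

```bash
python3 st.py
```

```text
t 12.05 rail x 28.5 y -0.7 gripz-rail 73.3 rot [ 3.141 -0.    -1.18 ] F along 0.0 lat 0.2 z -1.3 w 0.0139 T [ 0.05  0.04 -0.05]
```

>>> jog_arm --pt "0 0 0 -1.85 -0.76 0 8" --pt "0 0 0 0 0 0 8"

```text
time: 12.3
tool_pos: [0.6095, -0.017, 0.1513]
ee_rot: [3.142, -0.0, -1.18]
wrist_force: [0.1, 0.6, -1.8]
width: 0.0139
```

```bash
python3 st.py
```

```text
t 12.3 rail x 30.5 y -0.7 gripz-rail 73.3 rot [ 3.142 -0.    -1.18 ] F along -0.4 lat -0.5 z -1.8 w 0.0139 T [-0.02 -0.04  0.  ]
```

>>> jog_arm --pt "0 0 0 -1.85 -0.76 0 8" --pt "0 0 0 0 0 0 8"

```text
time: 12.55
tool_pos: [0.6078, -0.0177, 0.1514]
ee_rot: [-3.141, -0.0, -1.18]
wrist_force: [-0.2, 0.3, -1.7]
width: 0.0139
```

```bash
python3 st.py
```

```text
t 12.55 rail x 32.4 y -0.7 gripz-rail 73.4 rot [-3.141 -0.    -1.18 ] F along 0.0 lat -0.3 z -1.7 w 0.0139 T [-0.01 -0.09  0.01]
```

>>> jog_arm --pt "0 0 0 -1.85 -0.76 0 8" --pt "0 0 0 0 0 0 8"

```text
time: 12.8
tool_pos: [0.6062, -0.0184, 0.1514]
ee_rot: [-3.14, -0.0, -1.18]
wrist_force: [2.7, 0.4, -3.0]
width: 0.0138
```

```bash
python3 st.py;  python3 - <<'E'
from h import *
s=snapshot("scene");cv2.imwrite("pics/c8.png",cv2.resize(s[140:250,270:410],(763,600),interpolation=2)[:,:,::-1])
E
python3 st.py
```

```text
t 12.8 rail x 34.1 y -0.7 gripz-rail 73.4 rot [-3.14 -0.   -1.18] F along -2.7 lat 0.6 z -3.0 w 0.0138 T [ 0.17 -0.4  -0.01]
t 12.85 rail x 34.2 y -0.7 gripz-rail 73.4 rot [-3.141 -0.    -1.18 ] F along -1.6 lat -0.3 z -3.0 w 0.014 T [ 0.16 -0.44  0.06]
```

View pics/c8.png

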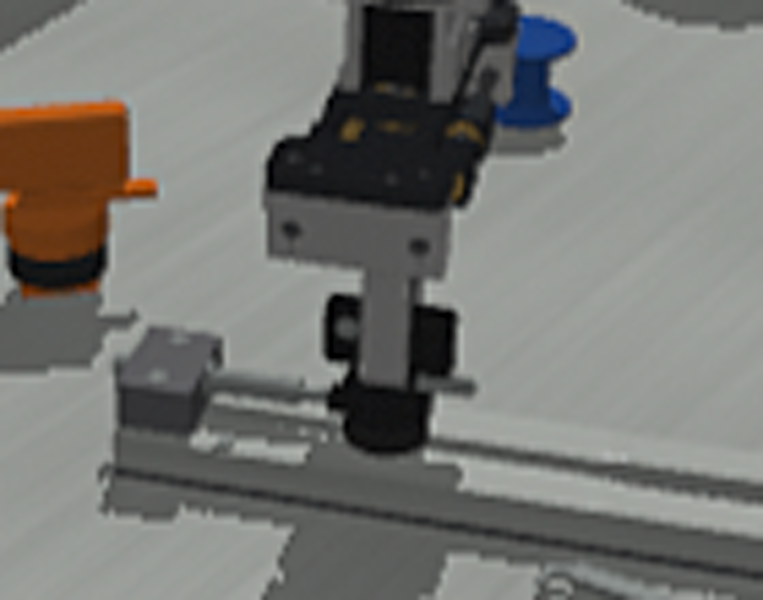

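>>> jog_arm --pt "0 0 0 -1.85 -0.76 0 8" --pt "0 0 0 -1.85 -0.76 0 8" --pt "0 0 0 -0.92 -0.38 0 8" --pt "0 0 0 0 0 0 8"

```text
time: 13.35
tool_pos: [0.6015, -0.0203, 0.1515]
ee_rot: [-3.141, -0.0, -1.18]
wrist_force: [3.5, 1.8, -3.3]
width: 0.0142
```

```bash
python3 st.py
```

```text
t 13.35 rail x 39.2 y -0.7 gripz-rail 73.5 rot [-3.141 -0.    -1.18 ] F along -3.9 lat -0.3 z -3.3 w 0.0142 T [ 0.33 -0.74 -0.03]
```

>>> jog_arm --pt "0 0 0 0 0 0 8" --pt "0 0 0 0 0 0 8"

```text
time: 13.6
tool_pos: [0.6015, -0.0203, 0.1514]
ee_rot: [-3.141, -0.0, -1.18]
wrist_force: [3.9, 1.4, -1.9]
width: 0.0142
```

```bash
python3 st.py
```

```text
t 13.6 rail x 39.2 y -0.7 gripz-rail 73.4 rot [-3.141 -0.    -1.18 ] F along -4.2 lat 0.2 z -1.9 w 0.0142 T [ 0.32 -0.77 -0.01]
```

>>> jog_arm --pt "0 0 0 0 0 -1.5 8" --pt "0 0 0 0 0 -1.5 8" --pt "0 0 0 0 0 0 8"

```text
time: 13.98
tool_pos: [0.6018, -0.0204, 0.1495]
ee_rot: [-3.14, -0.001, -1.18]
wrist_force: [2.9, 1.7, 3.5]
width: 0.0137
```

```bash
python3 st.py
```

```text
t 13.975 rail x 39.0 y -0.5 gripz-rail 71.5 rot [-3.14e+00 -1.00e-03 -1.18e+00] F along -3.3 lat -0.4 z 3.5 w 0.0137 T [ 0.4  -0.49  0.02]
```

>>> jog_arm --pt "0 0 0 0 0 -1.5 8" --pt "0 0 0 0 0 -1 8" --pt "0 0 0 0 0 0 8"

```text
time: 14.35
tool_pos: [0.6018, -0.0204, 0.1477]
ee_rot: [-3.14, -0.001, -1.18]
wrist_force: [2.2, 1.7, 7.7]
width: 0.0138
```

```bash
python3 st.py
```

```text
t 14.35 rail x 39.0 y -0.5 gripz-rail 69.7 rot [-3.14e+00 -1.00e-03 -1.18e+00] F along -2.7 lat -0.7 z 7.7 w 0.0138 T [ 0.43 -0.25  0.04]
```

>>> jog_arm --pt "0 0 0 0 0 -1.2 8" --pt "0 0 0 0 0 -1 8" --pt "0 0 0 0 0 0 8"

```text
time: 14.72
tool_pos: [0.6018, -0.0204, 0.1465]
ee_rot: [-3.139, -0.001, -1.18]
wrist_force: [-0.5, 1.4, 10.2]
width: 0.0138
```

```bash
python3 st.py
```

```text
t 14.725 rail x 38.9 y -0.5 gripz-rail 68.5 rot [-3.139e+00 -1.000e-03 -1.180e+00] F along -0.1 lat -1.5 z 10.2 w 0.0138 T [ 0.52  0.12 -0.02]
```

>>> jog_arm --pt "0 0 0 0 0 -0.6 8" --pt "0 0 0.1 0 0 0 8" --pt "0 0 0.1 0 0 0 8" --pt "0 0 0.1 0 0 0 8" --pt "0 0 0 0 0 0 8"

```text
time: 15.35
tool_pos: [0.6025, -0.0201, 0.1463]
ee_rot: [-3.138, -0.003, -0.879]
wrist_force: [2.0, 2.3, 9.6]
width: 0.0136
```

```bash
python3 st.py
```

```text
t 15.35 rail x 38.2 y -0.5 gripz-rail 68.3 rot [-3.138e+00 -3.000e-03 -8.790e-01] F along -2.7 lat -1.4 z 9.6 w 0.0136 T [ 0.63 -0.2   0.01]
```

>>> jog_arm --pt "0 0 0.141 0 0 -0.4 8" --pt "0 0 0.141 0 0 0 8" --pt "0 0 0.141 0 0 0 8" --pt "0 0 0.141 0 0 0 8" --pt "0 0 0 0 0 0 8"

```text
time: 15.98
tool_pos: [0.6027, -0.0201, 0.1461]
ee_rot: [-3.14, -0.005, -0.315]
wrist_force: [2.3, 2.0, 11.3]
width: 0.0141
```

```bash
python3 st.py
```

```text
t 15.975 rail x 38.0 y -0.4 gripz-rail 68.1 rot [-3.14  -0.005 -0.315] F along -2.9 lat -1.0 z 11.3 w 0.0141 T [ 0.59 -0.33  0.03]
```

>>> jog_arm --pt "0 0 0.141 0 0 0 8" --pt "0 0 0.141 0 0 0 8" --pt "0 0 0.141 0 0 0 8" --pt "0 0 0.141 0 0 0 8" --pt "0 0 0.141 0 0 0 8" --pt "0 0 0 0 0 0 8" --pt "0 0 0 0 0 0 8"

```text
time: 16.85
tool_pos: [0.6027, -0.0202, 0.1461]
ee_rot: [3.139, -0.005, 0.389]
wrist_force: [1.3, 2.5, 11.2]
width: 0.0138
```

```bash
python3 st.py;  python3 - <<'E'
from h import *
s=snapshot("scene");t=snapshot("top");cv2.imwrite("pics/c9.png",np.hstack([cv2.resize(s[140:250,270:410],(509,400),interpolation=2),cv2.resize(t[160:250,290:355],(289,400),interpolation=2)])[:,:,::-1])
E
python3 st.py
```

```text
t 16.85 rail x 38.0 y -0.3 gripz-rail 68.1 rot [ 3.139 -0.005  0.389] F along -2.1 lat -1.8 z 11.2 w 0.0138 T [ 0.56 -0.41  0.05]
t 16.95 rail x 38.0 y -0.3 gripz-rail 68.1 rot [ 3.139 -0.005  0.389] F along -3.2 lat -1.2 z 10.8 w 0.0138 T [ 0.56 -0.41  0.07]
```

View pics/c9.png

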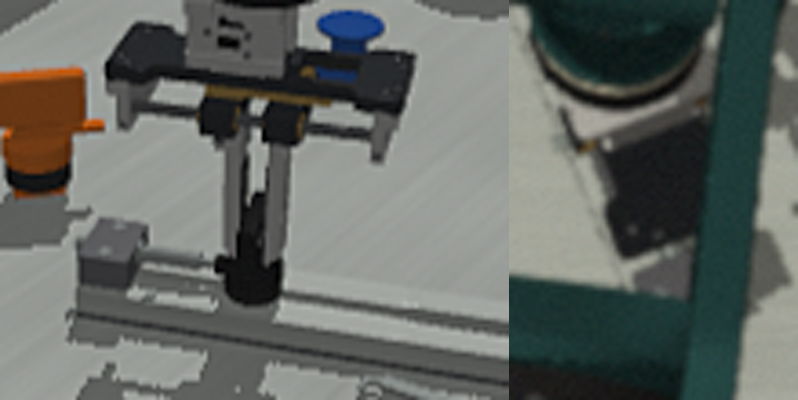

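>>> jog_arm --pt "0 0 0 0 0 1.5 8" --pt "0 0 0 0 0 1.5 8" --pt "0 0 0 0 0 0 8"

```text
time: 17.32
tool_pos: [0.6027, -0.0202, 0.148]
ee_rot: [3.14, -0.005, 0.389]
wrist_force: [3.1, 2.3, 7.1]
width: 0.0139
```

```bash
python3 st.py
```

```text
t 17.325 rail x 38.0 y -0.3 gripz-rail 70.0 rot [ 3.14  -0.005  0.389] F along -3.8 lat -0.9 z 7.1 w 0.0139 T [ 0.52 -0.81  0.05]
```

>>> jog_arm --pt "0 0 0 0 0 1 8" --pt "0 0 0 0 0 0 8"

```text
time: 17.58
tool_pos: [0.6027, -0.0202, 0.1481]
ee_rot: [3.14, -0.005, 0.389]
wrist_force: [4.7, 2.7, 4.5]
width: 0.0141
```

```bash
python3 st.py
```

```text
t 17.575 rail x 38.0 y -0.3 gripz-rail 70.1 rot [ 3.14  -0.005  0.389] F along -5.3 lat -0.7 z 4.5 w 0.0141 T [ 0.47 -1.14  0.06]
```

>>> jog_arm --pt "0 0 0 0 0 1.2 8" --pt "0 0 0 0 0 0 8"

```text
time: 17.82
tool_pos: [0.6027, -0.0202, 0.1481]
ee_rot: [3.14, -0.004, 0.389]
wrist_force: [6.8, 2.4, -0.3]
width: 0.0136
```

```bash
python3 st.py
```

```text
t 17.825 rail x 38.0 y -0.3 gripz-rail 70.1 rot [ 3.14  -0.004  0.389] F along -7.2 lat 0.3 z -0.3 w 0.0136 T [ 0.45 -1.54 -0.03]
```

>>> jog_arm --pt "0 0 0 0.7 0.28 0.5 8" --pt "0 0 0 0 0 0 8"

```text
time: 18.08
tool_pos: [0.603, -0.0201, 0.1481]
ee_rot: [3.14, -0.003, 0.389]
wrist_force: [5.6, 1.6, -1.7]
width: 0.0137
```

```bash
python3 st.py
```

```text
t 18.075 rail x 37.8 y -0.2 gripz-rail 70.1 rot [ 3.14e+00 -3.00e-03  3.89e-01] F along -5.8 lat 0.6 z -1.7 w 0.0137 T [ 0.34 -1.33  0.06]
```

>>> jog_arm --pt "0 0 0 1.1 0.45 0 8" --pt "0 0 0 0 0 0 8"

```text
time: 18.32
tool_pos: [0.6033, -0.02, 0.1481]
ee_rot: [3.141, -0.0, 0.389]
wrist_force: [5.0, 0.8, 0.4]
width: 0.0139
```

```bash
python3 st.py
```

```text
t 18.325 rail x 37.4 y -0.3 gripz-rail 70.1 rot [ 3.141 -0.     0.389] F along -4.9 lat 1.2 z 0.4 w 0.0139 T [ 0.05 -0.99  0.1 ]
```

>>> jog_arm --pt "0 0 0 0.9 0.37 0 8" --pt "0 0 0 0 0 0 8"

```text
time: 18.58
tool_pos: [0.6035, -0.0199, 0.1481]
ee_rot: [3.141, 0.002, 0.389]
wrist_force: [1.5, -1.5, 0.5]
width: 0.0134
```

```bash
python3 st.py
```

```text
t 18.575 rail x 37.1 y -0.3 gripz-rail 70.1 rot [3.141e+00 2.000e-03 3.890e-01] F along -0.8 lat 2.0 z 0.5 w 0.0134 T [-0.34 -0.5   0.01]
```

>>> jog_arm --pt "0 0 0 0 0 0 18" --pt "0 0 0 0 0 0 24" --pt "0 0 0 0 0 0 34" --pt "0 0 0 0 0 0 40" --pt "0 0 0 0 0 0 40"

```text
time: 19.2
tool_pos: [0.6039, -0.0192, 0.1482]
ee_rot: [-3.141, 0.0, 0.389]
wrist_force: [-0.3, -0.8, 0.3]
width: 0.04
```

```bash
python3 st.py;  python3 - <<'E'
from h import *
s=snapshot("scene");w=snapshot("wrist");cv2.imwrite("pics/c10.png",np.hstack([cv2.resize(s[140:250,270:410],(382,300),interpolation=2),cv2.resize(w,(418,300))])[:,:,::-1])
E
```

```text
t 19.2 rail x 36.6 y -0.7 gripz-rail 70.2 rot [-3.141  0.     0.389] F along 0.6 lat 0.6 z 0.3 w 0.04 T [-0.04 -0.13 -0.06]
```

View pics/c10.png

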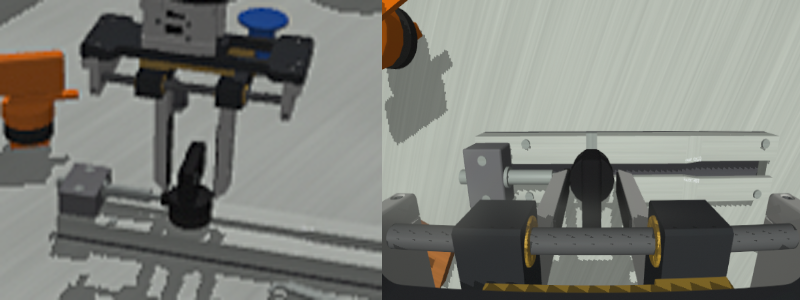

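The clamp stands alone with the plunger touching it, so I'll lift straight up and away.

>>> jog_arm --pt "0 0 0 0 0 10 40" --pt "0 0 0 0 0 20 40" --pt "0 0 0 0 0 40 40" --pt "0 0 0 0 0 50 40" --pt "0 0 0 -30 0 30 40" --pt "0 0 0 -50 0 0 40" --pt "0 0 0 0 0 0 40" --pt "0 0 0 0 0 0 40"

```text
time: 20.3
tool_pos: [0.5244, -0.0193, 0.2991]
ee_rot: [3.141, -0.002, 0.389]
wrist_force: [0.0, -0.7, -0.3]
width: 0.0404
```

```bash
python3 - <<'E'
from h import *
k=get_calibration("wrist");w=snapshot("wrist");s=snapshot("scene");np.save("k11.npy",k,allow_pickle=True)
cv2.imwrite("pics/w11.png",w[:,:,::-1]);t=snapshot("top");cv2.imwrite("pics/top11.png",t[:,:,::-1])
cv2.imwrite("pics/c11.png",np.hstack([cv2.resize(s[140:250,270:410],(509,400),interpolation=2),cv2.resize(t[160:250,290:355],(289,400),interpolation=2)])[:,:,::-1])
print(get_obs()["time"],get_obs()["wrist_force"])
E
```

```text
20.45 [ 0.58198128 -0.67063949 -0.920821  ]
```

View pics/w11.png

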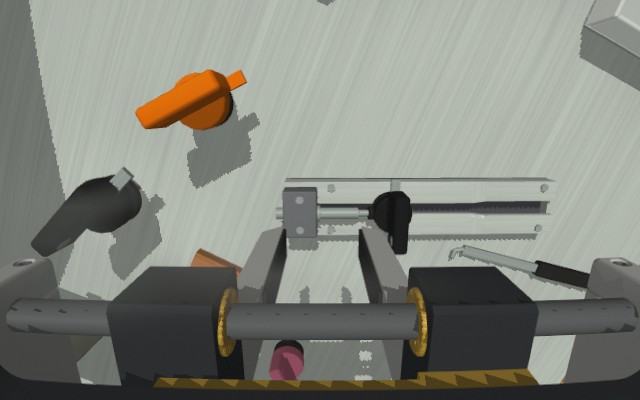

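View pics/c11.png

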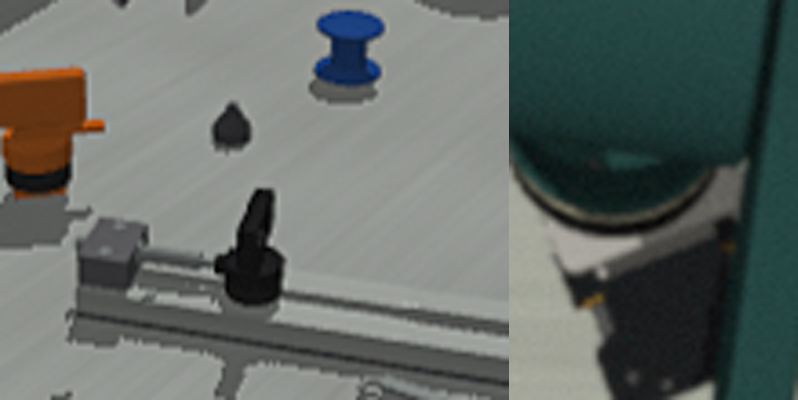

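```bash
python3 - <<'E'
from h import *
k=np.load("k11.npy",allow_pickle=True).item()
w=cv2.imread("pics/w11.png"); x0,y0,f=350,170,6
c=cv2.resize(w[y0:y0+95,x0:x0+90],None,fx=f,fy=f,interpolation=2)
d=np.array([-.925,-.3802]);ry=np.array([-d[1],d[0]]);C=np.array([.638,-.006])
def P(x,y,z): 
    q=C+x*d+y*ry; return ((proj("wrist",(q[0],q[1],z),k)-[x0-.5,y0-.5])*f).astype(int)
X=.0366
for z,col in ((.085,(0,255,0)),(.055,(0,255,255))):
    cv2.polylines(c,[np.array([P(X+a*.007,b*.028,z) for a,b in((1,1),(1,-1),(-1,-1),(-1,1))])],True,col,1)
cv2.polylines(c,[np.array([P(X+.02*np.cos(t),.02*np.sin(t),.047) for t in np.linspace(0,6.28,40)])],True,(255,0,255),1)
cv2.imwrite("pics/c12.png",c)
E
```

```text
(no output)
```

View pics/c12.png

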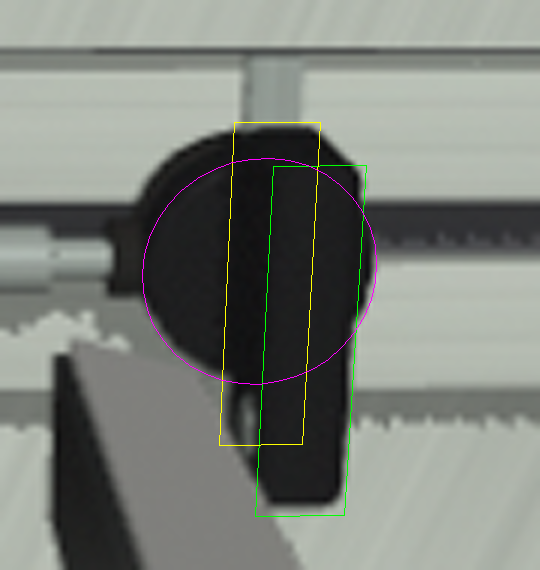

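```bash
python3 -c "
from bench import *
print(close_job(), get_obs()['time'])"
```

```text
the job is handed in; nothing more can be done
the job is handed in; nothing more can be done
```

The job is handed in, and by my last checks the clamp is locked upright across the slot with the plunger pressing on it. No verdict was reported.

**What I did**
- I took the small black clamp from the wooden block and lowered it lengthwise into the mouth at about rail x = -100 mm.
- I slid it along the slot with no notable side force. The plunger touched at about x = 33 mm, and I pushed on to about 39 mm, where the wrist read about 4 N (roughly half the plunger's stroke).
- I pressed it down to a handle-centre height of about 68 mm, with about 12 to 13 N on the spring. I then turned it a quarter turn, let it up until it stopped at about 70 mm under the lips, eased off the side load and released it.

**Last checks**
- **Lock:** when I let it up, the clamp stayed at 70.1 mm while the command rose another 1 mm, so the head is under the lips.
- **Pose:** after I lifted away, the handle top in the wrist picture fitted an upright, square clamp at x ≈ 37 mm to about 1 mm. The hub outline I drew fitted less well; I put that down to perspective.
- **Plunger:** it still touches the hub in the pictures. I estimate it is in by 3 to 4 mm, about 2.5 N; I could not measure the force after release. The clamp gave back about 2 mm while I eased off and released, so it holds less than half the stroke now.
- **Position readings:** in the mouth they disagreed by about 1 mm sideways with the camera line, without effect.
- **Bystanders:** I saw no contact with them, but I did not re-measure their positions at the end.

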